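# Mirror view of a polished section

## Task

From the tray, take the black mount whose polished face shows a round metal section and set it gently, face up, in the ring on the base of the mirror stand, leaving the other things in the tray alone. Then take the stand's mirror lid by its bar, swing it forward over the mount without letting it fall shut, and hold it still at 45 degrees above horizontal so that the section can be viewed from the front: the lid will not stay there by itself, so finish while still holding it there.

Things in the scene. Friction and masses are not known exactly. Their poses are not given: they have to be found in the camera images.
- round_mount_centre (a point): Centre (half-way up) of the target: an upright black cylinder 30 mm in diameter and 18 mm high with a round metal disc in its top face; starts in the tray. Site z points up out of the polished face.
- square_mount_centre (a point): Centre of a bystander in the tray: black cylinder 30 mm in diameter, 21 mm high, square metal section in its top face.
- bar_mount_centre (a point): Centre of a bystander in the tray: black cylinder 30 mm in diameter, 22 mm high, one long metal bar section in its top face.
- small_mount_centre (a point): Centre of a bystander in the tray: cylinder 26 mm in diameter, 16 mm high, two parallel metal bars in its top face.
- cup_centre (a point): Centre of a bystander in the tray: open empty mould cup, 40 mm in diameter, 28 mm high.
- tray: Steel tray, fixed, 190 mm along its x by 270 mm along its y, with an 18 mm high rim whose inner faces are 82 mm (x) and 122 mm (y) from the centre; its floor is 2 mm above the worktop. Origin: centre of its underside. Five things stand in it, spaced about 70 mm apart along its x and 75 mm along its y, about 35 mm either side of its middle in x and at 0 or 75 mm either side of it in y; which stands where varies.
- stand: Fixed mirror stand. Origin: on the worktop, under the centre of the ring; x points to the hinge at the back, y to its left, z up. Flat base from x -85 to +95 mm, y -75 to +75 mm, top face at z 20 mm. Two posts at x 75 mm, y +-65 mm, 72 mm high, carry the lid's hinge, whose axis is parallel to y at x 75 mm, z 62 mm. Two thin pegs (12 mm thick, up to z 60 mm) at x -45 mm, y +-46 mm would catch the shut lid.
- nest (a point): Centre of the ring on the base, at the base's top face, 20 mm above the worktop. The ring is a collar 3 mm high, 44 mm inside and 54 mm outside diameter; the mount stands inside it on the base.
- mirror (a joint): Lid angle in rad: 0 = shut and level (pointing from the hinge to stand -x), 1.571 = upright, 1.95 = leaning back on its stop, where it starts; 0.785 = 45 degrees. It swings easily (slightly damped hinge), weighs 0.25 kg, and falls shut when let go below about 1.5. The lid is a plate 128 mm long from hinge to edge, 110 mm wide, about 3 mm thick, mirror underneath.
- bar (a point): Middle of the lid's grab bar: round, 12 mm in diameter, parallel to the hinge (stand y), in the lid's plane 160 mm from the hinge axis, 32 mm beyond the plate's edge; its two side arms leave 88 mm of clear bar. The bar can turn between gripping fingers. In the stand's frame it is at x = 75 - 160 cos(angle), z = 62 + 160 sin(angle) mm.

How it is judged:
On the way:
1. The round-section mount stands face up in the ring, let go, with the lid still open behind it (horizontal distance between round_mount_centre and nest below 0.01 m and z of round_mount_centre in the frame of nest between 0.006 and 0.0115 m and angle between round_mount_centre's own z axis and vertical below 0.08 rad and contact force between round_mount and the arm below 0.05 N and contact force between round_mount and the fingers below 0.05 N and value of joint mirror above 1.4 rad), for 0.2 s.
At the end, for the whole second after the job is handed in: The fingers hold the mirror lid still at 45 degrees (within 4), nothing else carrying it; the round-section mount stands upright, face up, in the ring (centre within 10 mm), untouched by the robot; the other four things in the tray are within 20 mm of where they started (horizontal distance between round_mount_centre and nest below 0.01 m and z of round_mount_centre in the frame of nest between 0.006 and 0.0115 m and angle between round_mount_centre's own z axis and vertical below 0.08 rad and contact force between round_mount and the arm below 0.05 N and contact force between round_mount and the fingers below 0.05 N and value of joint mirror between 0.715 and 0.855 rad and velocity of joint mirror between -0.15 and 0.15 rad/s and contact force between mirror and the fingers above 0.2 N and contact force between mirror and round_mount below 0.05 N and contact force between mirror and square_mount below 0.05 N and contact force between mirror and bar_mount below 0.05 N and contact force between mirror and small_mount below 0.05 N and contact force between mirror and cup below 0.05 N and distance of each of square_mount_centre, bar_mount_centre, small_mount_centre, cup_centre from where it was at the start of the episode below 0.02 m); the arm keeps its last pose, push and grip.
It fails at once if The lid is let fall (nearly) shut: below 15 degrees (value of joint mirror below 0.26 rad).
It fails at once if The mount is dropped onto the stand: faster than 0.6 m/s low over the ring (horizontal distance between round_mount_centre and nest below 0.03 m and z of round_mount_centre in the frame of nest below 0.03 m and linear speed of round_mount above 0.6 m/s).
It fails at once if Another thing in the tray is pushed or carried more than 30 mm (distance of any of square_mount_centre, bar_mount_centre, small_mount_centre, cup_centre from where it was at the start of the episode above 0.03 m).
It also fails if it takes over 53 s, if anything falls off the work surface, if the arm or the gripper's body presses on something with over 40 N, if the wrist force passes 120 N, or if a joint passes its speed limit or range.

## Robot

A 7-joint arm with a two-finger parallel gripper is mounted at the origin on a cart in front of the work surface, level with it; the furniture and walls round the work are solid. World frame = base frame: x ahead of the robot, y to its left, z up, the work surface at z = 0. Lengths are in m, angles in rad, forces in N, time in s.
With the tool pointing down it reaches from about 0.425 to 0.925 m from the base axis. Payload 6.8 kg.
Tool frame: the origin (TCP) lies at the very end of the fingers, on their centre line; the grasp point (between the pads) lies 19 mm behind it; y points along the fingers, x is the direction in which the jaws open and shut, and the axes are right-handed (so a half turn about y gives the same grasp; the last joint's range is limited). The gripper opens to 85 mm and grips with 20 to 120 N. Pads are 22 mm wide; open, the fingers measure 114 mm over their backs; the gripper's body (76 mm by 85 mm) begins 54 mm behind the grasp point. The pads swing forward as they close: fully open they stand 13 mm farther back than shut.
Start: joints at [1.193, 0.477, 0.022, 1.555, -0.011, 1.109, -0.083], TCP at [0.18, -0.651, 0.231] pointing down, gripper open.
Joint ranges: [-2.96, 2.96], [-0.34, 2.1], [-1.41, 1.46], [0.24, 2.44], [-1.37, 4.51], [0.17, 1.92], [-2.96, 2.96]. Speed limits (rad/s): [2.39, 2.39, 3.14, 3.14, 3.14, 3.14, 3.14].

## Interface

Orientations are given as a rotation vector (axis times angle).
In Python, from bench import r, imaging gives the robot as it stands.
- The arm moves only by the shell command python3 -m jog 'ROWS' [FORCE]. ROWS is text: rows parted by semicolons, each of 7 numbers parted by spaces: the turn, a rotation vector about the tool's x, y, z in degrees, then the shift along the tool's x, y, z in mm, then the opening, from 0 (shut) to 1 (fully open). A call has exactly 5 rows; each row shifts and turns the commanded pose from where the row before left it, along the tool's axes as they then stand; what a row does not reach is not made up. A row lasts 1/12 s, in which the tool goes at most 41.7 mm and 7.16 degrees, less where a joint would pass 70% of its speed; a pose out of reach is approached as far as the arm can. A call with a gripper value outside its range is refused whole. The fingers move at their own pace and stop on an object; FORCE is the grip in N (left out, the last holds). Time passes only in rows, so rows that do not move let the fingers close, or fill a call up. It gives the time, the measured TCP pose, the force and the opening at its end, in the units of the state.
- r.get_obs(): the state, without advancing time (a new reading comes with each control period).
- imaging.grab_frame(name): name is "scene" or "top" or "wrist"; returns a dict with "color" (384x512x3 uint8, red, green, blue), "z_map" (384x512 float32, m along the optical axis (not along the pixel's ray), 0 where there is no reading), "fx", "fy", "cx", "cy" (pixels), "k1" (the pictures are not rectified: a ray, as slopes to the right and down, at radius r is drawn at 1 + k1 r^2 times it, then the intrinsics apply), "world_to_cam" (4x4, takes a point from world to camera coordinates); the wrist camera has in their place "hand_eye" (4x4, takes a point from camera to tool coordinates, whose origin is the TCP and whose axes are the tool frame's). Camera axes: x right, y up, looking along -z (the intrinsics and any distortion apply to the point x, -y, -z); pixel columns grow to the right and rows downward; lengths in m; the calibration is good to about 2 mm. A picture is of the moment at which its call begins: read the wrist's pose just before it.
- r.hand_in(): hands the job in, once; it reports no verdict.
The state is a dict: "clock": time; "joints": joint angles; "qvel": joint speeds; "tau": joint torques, N m; "tcp_pos": TCP position; "orientation": TCP orientation; "contact_force": force on the tool from outside, world axes, zero at the start; "moment": the same for the moment, N m; "grip_width": finger opening in m.
Only numpy, scipy, OpenCV 4.12 (cv2) and the standard library are available. Lean on these libraries where they do the work, as an engineer would, in place of code of your own. Each camera call takes 0.05 s, during which the arm holds its last target.

## Working session

There is one attempt and no reset: what is moved stays moved. The work goes in short steps, Python scripts to look and compute and a shell command to move; the robot and the scene stay as the last step left them, time stands still between calls to the robot, and variables do not carry over. Pictures are saved under pics/ and viewed, and the job is handed in when it is done.

```bash
ls; mkdir -p pics
cat > h.py <<'E'
import numpy as np,cv2
from scipy.spatial.transform import Rotation as R
from bench import r, imaging
def grab(n,save):
    o=r.get_obs(); f=imaging.grab_frame(n)
    cv2.imwrite('pics/'+save+'.png',f['color'][:,:,::-1])
    if n=='wrist':
        T=np.eye(4);T[:3,:3]=R.from_rotvec(o['orientation']).as_matrix();T[:3,3]=o['tcp_pos']
        f['c2w']=T@np.array(f['hand_eye'])
    else: f['c2w']=np.linalg.inv(np.array(f['world_to_cam']))
    np.savez('pics/'+save+'.npz',**f)
    return f
def ray(f,u,v):
    xd=(u-f['cx'])/f['fx'];yd=(v-f['cy'])/f['fy'];x,y=xd,yd
    for _ in range(20):
        s=1+f['k1']*(x*x+y*y);x,y=xd/s,yd/s
    d=np.array([x,-y,-1.0]);C=f['c2w'];return C[:3,3],C[:3,:3]@d
def onz(f,u,v,z):
    o,d=ray(f,u,v);return o+d*(z-o[2])/d[2]
def dep(f,u,v):
    o,d=ray(f,u,v);return o+d*float(f['z_map'][int(round(v)),int(round(u))])
E
python3 - <<'E'
from h import *
o=r.get_obs()
print(o)
for n in ('scene','top','wrist'):
    f=grab(n,n+'0');print(n,f['fx'],f['cx'],f['k1'],f['c2w'].round(3).tolist())
E
```

```text
pics
{'clock': 0.0, 'joints': array([ 1.19291547,  0.47781608,  0.02231294,  1.5564835 , -0.01152417,
        1.10930261, -0.08309599]), 'qvel': array([-1.03172355e-03,  3.48257529e-04,  5.36318414e-04, -1.48982756e-03,
        4.76908085e-05,  6.77350135e-04, -1.98210292e-03]), 'tau': array([-3.87498221e-05, -5.96440673e+01,  1.60731085e+00, -2.81195712e+01,
        1.24438381e-02,  9.40502010e-03, -7.67038443e-06]), 'tcp_pos': array([ 0.17974433, -0.64999189,  0.23030095]), 'orientation': array([-1.32375354,  1.00930952, -1.00671225]), 'contact_force': array([-0.60083897, -0.15688137,  0.39927608]), 'moment': array([-0.01415768, -0.00619213, -0.00955398]), 'grip_width': 0.0851635441821499}
scene 365.4591834375951 257.44764539935517 -0.08352906229053325 [[-0.687, 0.497, -0.531, 0.038], [-0.727, -0.465, 0.505, 0.536], [0.004, 0.733, 0.68, 0.656], [0.0, 0.0, 0.0, 1.0]]
top 494.5176013854041 247.67558440850883 -0.14450045066199277 [[0.007, 0.999, -0.046, 0.432], [-1.0, 0.007, -0.003, 0.094], [-0.002, 0.046, 0.999, 1.391], [0.0, 0.0, 0.0, 1.0]]
wrist 339.8336477365115 250.95051860477912 -0.025107942235833635 [[0.266, 0.928, 0.259, 0.245], [-0.964, 0.257, 0.069, -0.632], [-0.002, -0.268, 0.963, 0.372], [0.0, 0.0, 0.0, 1.0]]
```

View pics/top0.png

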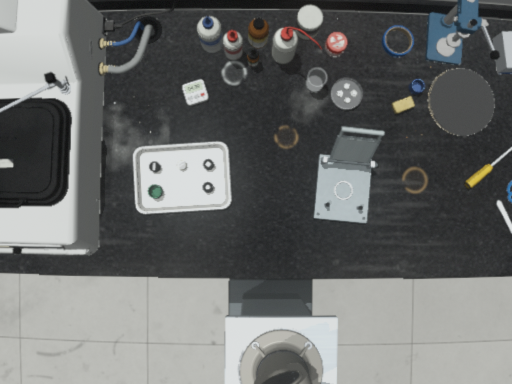

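View pics/scene0.png

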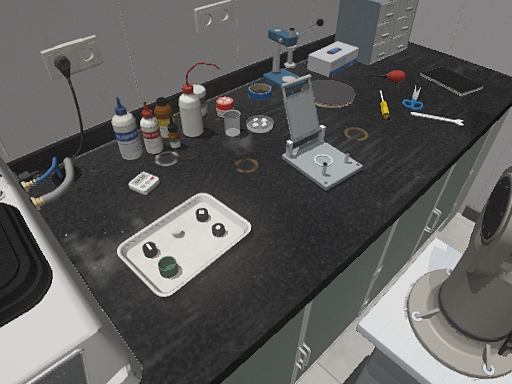

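View pics/wrist0.png

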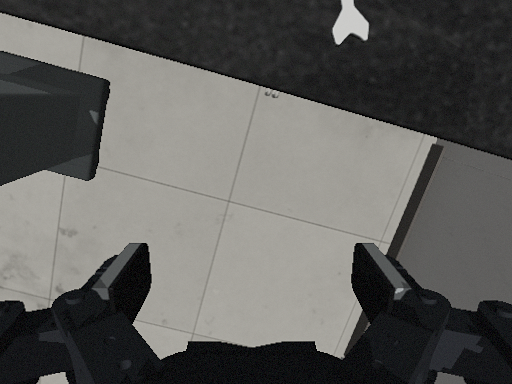

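Run:
```python
from h import *
a=cv2.imread('pics/top0.png');s=cv2.imread('pics/scene0.png')
cv2.imwrite('pics/c1.png',np.hstack([cv2.resize(a[135:220,125:240],None,fx=3.4,fy=3.4,interpolation=cv2.INTER_CUBIC),cv2.resize(a[120:230,305:390],(297,289*110*85//85//85) if 0 else None,fx=3.4*85/110,fy=3.4*85/110,interpolation=cv2.INTER_CUBIC)]) )
cv2.imwrite('pics/c2.png',cv2.resize(s[190:300,110:260],None,fx=5,fy=5,interpolation=cv2.INTER_CUBIC))
f=dict(np.load('pics/top0.npz'))
for u,v in[(155,167),(183,166),(208,164),(208,187),(155,191)]: print(onz(f,u,v,.02).round(3))
print('ring',onz(f,343,190,.023),'base corners',[onz(f,*p,.02).round(3).tolist() for p in[(322,157),(372,160),(368,221),(315,217)]])
```

```text
[0.567 0.357 0.02 ]
[0.571 0.278 0.02 ]
[0.577 0.209 0.02 ]
[0.512 0.208 0.02 ]
[0.5   0.356 0.02 ]
ring [ 0.50650644 -0.16780812  0.023     ] base corners [[0.599, -0.11, 0.02], [0.592, -0.251, 0.02], [0.421, -0.239, 0.02], [0.431, -0.09, 0.02]]
```

View pics/c1.png

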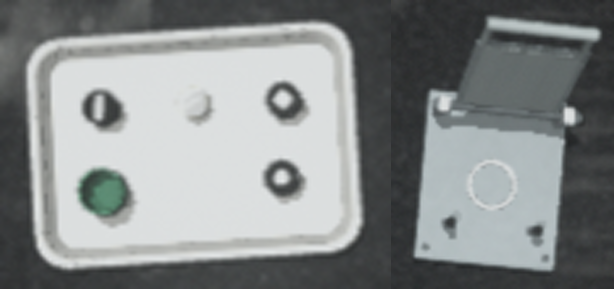

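View pics/c2.png

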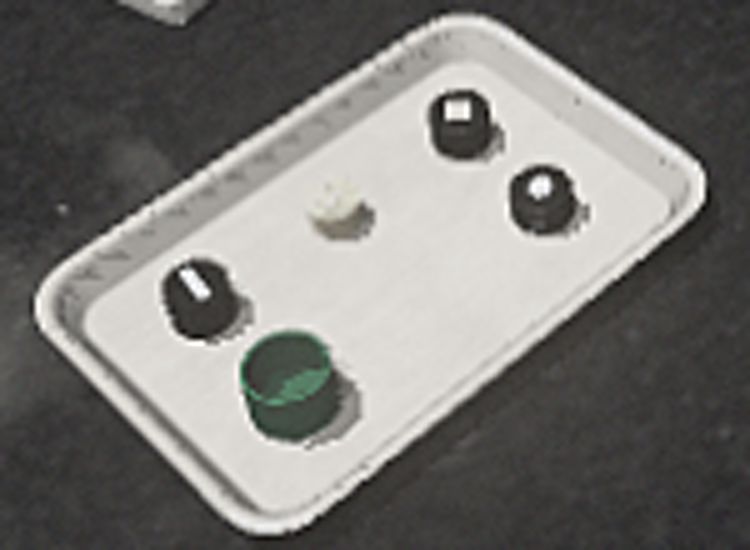

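```bash
cat >> h.py <<'E'
def st():
    o=r.get_obs();M=R.from_rotvec(o['orientation']).as_matrix()
    print('t',o['clock'],'tcp',o['tcp_pos'].round(4),'q',o['joints'].round(2),'F',o['contact_force'].round(1),'w',round(o['grip_width'],4));print('axes cols',M.round(3).tolist())
    return o['tcp_pos'],M
def go(p,Rt=None):
    """print tool-frame shift (mm) to world p, and rotvec (deg, tool) to Rt"""
    t,M=st();print('shift mm',((np.array(p)-t)@M*1000).round(1))
    if Rt is not None: print('turn deg',np.degrees(R.from_matrix(M.T@Rt).as_rotvec()).round(2))
def down(yaw,tilt=0):
    """tool x at world yaw deg (horizontal), y down; tilt deg about tool z"""
    c,s=np.cos(np.radians(yaw)),np.sin(np.radians(yaw))
    x=np.array([c,s,0]);y=np.array([0,0,-1.]);M=np.stack([x,y,np.cross(x,y)],1)
    return M@R.from_rotvec([0,0,np.radians(tilt)]).as_matrix()
E
python3 - <<'E'
from h import *
go([.45,-.2,.25],down(-5)); go([.45,-.2,.25],down(-95)); go([.45,-.2,.25],down(85));go([.45,-.2,.25],down(175))
print(grab('wrist','w0')['hand_eye'])
E
```

```text
t 0.15 tcp [ 0.1798 -0.6502  0.2306] q [ 1.19  0.48  0.02  1.56 -0.01  1.11 -0.08] F [ 0.4 -1.  -0.3] w 0.0854
axes cols [[0.267, -0.0, 0.964], [-0.964, 0.001, 0.267], [-0.001, -1.0, -0.0]]
shift mm [-361.9  -19.   380.4]
turn deg [-4.000e-02 -6.954e+01 -7.000e-02]
t 0.15 tcp [ 0.1798 -0.6502  0.2306] q [ 1.19  0.48  0.02  1.56 -0.01  1.11 -0.08] F [ 0.4 -1.  -0.3] w 0.0854
axes cols [[0.267, -0.0, 0.964], [-0.964, 0.001, 0.267], [-0.001, -1.0, -0.0]]
shift mm [-361.9  -19.   380.4]
turn deg [ 2.000e-02  2.046e+01 -8.000e-02]
t 0.15 tcp [ 0.1798 -0.6502  0.2306] q [ 1.19  0.48  0.02  1.56 -0.01  1.11 -0.08] F [ 0.4 -1.  -0.3] w 0.0854
axes cols [[0.267, -0.0, 0.964], [-0.964, 0.001, 0.267], [-0.001, -1.0, -0.0]]
shift mm [-361.9  -19.   380.4]
turn deg [-1.1000e-01 -1.5954e+02 -3.0000e-02]
t 0.15 tcp [ 0.1798 -0.6502  0.2306] q [ 1.19  0.48  0.02  1.56 -0.01  1.11 -0.08] F [ 0.4 -1.  -0.3] w 0.0854
axes cols [[0.267, -0.0, 0.964], [-0.964, 0.001, 0.267], [-0.001, -1.0, -0.0]]
shift mm [-361.9  -19.   380.4]
turn deg [ 8.0000e-02  1.1046e+02 -5.0000e-02]
[[ 9.99999846e-01  1.15386659e-04  5.42920694e-04 -1.65755440e-04]
 [ 4.92155573e-04  2.67928205e-01 -9.63438755e-01 -1.41978945e-01]
 [-2.56631746e-04  9.63438874e-01  2.67928107e-01  6.79633436e-02]
 [ 0.00000000e+00  0.00000000e+00  0.00000000e+00  1.00000000e+00]]
```

```bash
python3 -m jog '0 -4 0 -12 -14 38 1; 0 -4 0 -12 -14 38 1; 0 -4 0 -12 -14 38 1; 0 -4 0 -12 -14 38 1; 0 -4 0 -12 -14 38 1'; python3 -c "
from h import *;st()"
```

```text
clock: 0.62
tcp_pos: [0.3291, -0.5209, 0.3008]
orientation: [-1.441, 0.74, -0.74]
contact_force: [0.4, -0.4, 0.4]
grip_width: 0.0856
t 0.6167 tcp [ 0.3291 -0.5209  0.3008] q [ 0.99  0.33 -0.11  1.61  0.04  1.2  -0.07] F [ 0.4 -0.4  0.4] w 0.0856
axes cols [[0.583, 0.0, 0.812], [-0.812, 0.0, 0.583], [-0.0, -1.0, 0.0]]
```

```bash
python3 -m jog '0 -4 0 -12 0 38 1; 0 -4 0 -12 0 38 1; 0 -4 0 -12 0 38 1; 0 -4 0 -12 0 38 1; 0 -4 0 -12 0 38 1'; python3 -c "
from h import *;go([.44,-.16,.3])"
```

```text
clock: 1.03
tcp_pos: [0.4247, -0.347, 0.3003]
orientation: [-1.519, 0.469, -0.469]
contact_force: [0.3, -0.5, 0.0]
grip_width: 0.0854
t 1.0333 tcp [ 0.4247 -0.347   0.3003] q [ 0.8   0.22 -0.27  1.76  0.06  1.17 -0.09] F [ 0.3 -0.5  0. ] w 0.0854
axes cols [[0.826, 0.0, 0.564], [-0.564, -0.0, 0.826], [0.0, -1.0, 0.0]]
shift mm [-92.8   0.3 163.1]
```

```bash
python3 -m jog '0 -5 0 -6 0 30 1; 0 -5 0 -6 0 30 1; 0 -5 0 -6 0 30 1; 0 0 0 0 0 0 1; 0 0 0 0 0 0 1'; python3 -c "
from h import *;st();grab('wrist','w1')"
```

```text
clock: 1.45
tcp_pos: [0.453, -0.2601, 0.3005]
orientation: [-1.554, 0.265, -0.265]
contact_force: [0.5, -0.4, -0.3]
grip_width: 0.0853
t 1.45 tcp [ 0.453  -0.2601  0.3005] q [ 0.72  0.19 -0.36  1.81  0.07  1.16 -0.  ] F [ 0.5 -0.4 -0.3] w 0.0853
axes cols [[0.944, 0.0, 0.331], [-0.331, 0.0, 0.944], [0.0, -1.0, 0.0]]
```

View pics/w1.png

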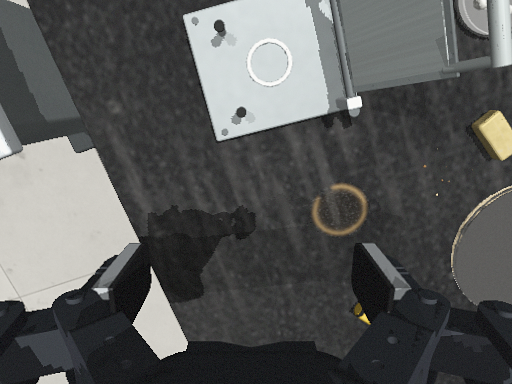

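Run:
```python
from h import *
def L(n): return dict(np.load(f'pics/{n}.npz'))
for n,c,rad in(('w1',(269,63),32),('top0',(343,190),16)):
    f=L(n);g=f['color'].astype(int).min(2)
    m=np.zeros(g.shape,np.uint8);cv2.circle(m,c,rad,255,-1)
    hull=((g>np.percentile(g[m>0],80 if n[0]=='w' else 80))&(m>0)).astype(np.uint8)
    cs=cv2.findContours(hull,cv2.RETR_EXTERNAL,cv2.CHAIN_APPROX_NONE)[0];c=max(cs,key=lambda c:cv2.boundingRect(c)[2])
    e=cv2.fitEllipse(c);print(n,e,onz(f,*e[0],.023))
f=L('w1')
for p in[(217,141),(183,15)]: print('corner',onz(f,*p,.02).round(4))
print('peg tops?',onz(f,219,25,.06),onz(f,241,112,.06))
for v in(5,20,40,60): print(v,[dep(f,u,v).round(3).tolist() for u in(495,499,503)])
f=L('top0')
for u in range(345,384,5):
  for v in range(128,136): 
    p=dep(f,u,v)
    if p[2]>.15:print(u,v,p.round(3))
```

```text
w1 ((269.2208557128906, 61.30320739746094), (44.94889831542969, 47.198020935058594), 7.640566825866699) [ 0.50831114 -0.16685274  0.023     ]
top0 ((343.02252197265625, 189.8806915283203), (18.66975212097168, 19.518749237060547), 70.16722869873047) [ 0.50683946 -0.16787221  0.023     ]
corner [ 0.4176 -0.2337  0.02  ]
corner [ 0.432  -0.0868  0.02  ]
peg tops? [ 0.46770288 -0.11842668  0.06      ] [ 0.45932983 -0.2090492   0.06      ]
5 [[0.636, -0.194, 0.214], [0.637, -0.195, 0.215], [0.64, -0.196, 0.215]]
20 [[0.634, -0.203, 0.215], [0.636, -0.203, 0.215], [0.639, -0.204, 0.215]]
40 [[0.633, -0.214, 0.213], [0.634, -0.215, 0.215], [0.636, -0.216, 0.216]]
60 [[0.632, -0.227, 0.212], [0.633, -0.227, 0.214], [0.635, -0.228, 0.215]]
345 128 [ 0.646 -0.137  0.214]
345 129 [ 0.643 -0.137  0.216]
345 130 [ 0.641 -0.136  0.217]
345 131 [ 0.639 -0.137  0.215]
345 135 [ 0.634 -0.143  0.184]
350 128 [ 0.646 -0.149  0.215]
350 129 [ 0.644 -0.149  0.216]
350 130 [ 0.641 -0.148  0.218]
350 131 [ 0.639 -0.149  0.216]
350 132 [ 0.637 -0.149  0.213]
355 128 [ 0.647 -0.162  0.21 ]
355 129 [ 0.644 -0
[... 180 characters left out ...]
639 -0.174  0.213]
360 132 [ 0.636 -0.173  0.218]
360 133 [ 0.635 -0.175  0.209]
365 129 [ 0.644 -0.186  0.214]
365 130 [ 0.641 -0.185  0.217]
365 131 [ 0.64  -0.186  0.212]
365 132 [ 0.637 -0.186  0.215]
365 133 [ 0.634 -0.185  0.217]
370 130 [ 0.642 -0.198  0.214]
370 131 [ 0.64  -0.198  0.214]
370 132 [ 0.637 -0.198  0.215]
370 133 [ 0.635 -0.199  0.211]
370 134 [ 0.633 -0.198  0.213]
375 130 [ 0.643 -0.211  0.212]
375 131 [ 0.639 -0.21   0.217]
375 132 [ 0.637 -0.21   0.216]
375 133 [ 0.634 -0.209  0.218]
375 134 [ 0.633 -0.211  0.213]
380 131 [ 0.64  -0.222  0.216]
380 132 [ 0.637 -0.222  0.217]
380 133 [ 0.635 -0.222  0.216]
380 134 [ 0.633 -0.223  0.214]
380 135 [ 0.631 -0.225  0.208]
```

```bash
python3 -m jog '0 -4 0 4 0 38 1; 0 -4 0 4 0 38 1; 0 -4 0 4 0 38 1; 0 -4 0 4 0 38 1; 0 -4 0 4 0 38 1' && python3 -m jog '0 -4 0 4 16 36 0.8; 0 -4 0 4 16 36 0.8; 0 -4 0 4 16 36 0.7; 0 -4 0 4 16 36 0.6; 0 -4 0 0 16 0 0.6';python3 -m jog '0 0 0 0 0 0 0.6; 0 0 0 0 0 0 0.6; 0 0 0 0 0 0 0.6; 0 0 0 0 0 0 0.6; 0 0 0 0 0 0 0.6'; python3 -c "
from h import *;st();grab('wrist','w2')"
```

```text
clock: 1.92
tcp_pos: [0.5103, -0.0811, 0.3002]
orientation: [-1.571, -0.006, 0.005]
contact_force: [0.2, 0.5, -0.2]
grip_width: 0.0853
clock: 2.33
tcp_pos: [0.5089, 0.0705, 0.2202]
orientation: [-1.548, -0.289, 0.286]
contact_force: [1.2, 1.2, 0.6]
grip_width: 0.0517
clock: 2.75
tcp_pos: [0.5103, 0.0624, 0.2213]
orientation: [-1.554, -0.279, 0.276]
contact_force: [0.3, -0.3, 0.3]
grip_width: 0.0513
t 2.75 tcp [0.5103 0.0624 0.2213] q [ 0.31  0.29 -0.65  1.91  0.21  1.   -0.08] F [ 0.3 -0.3  0.3] w 0.0513
axes cols [[0.938, 0.002, -0.346], [0.346, -0.0, 0.938], [0.002, -1.0, -0.001]]
```

View pics/w2.png

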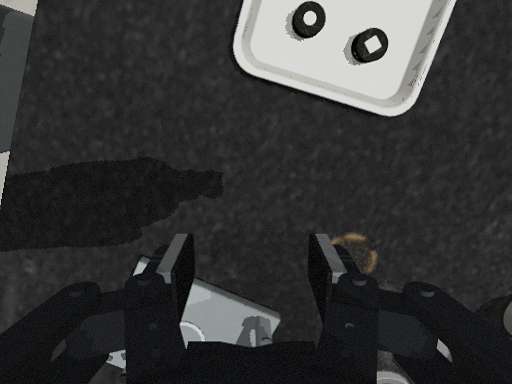

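```bash
python3 -m jog '0 0 0 8 10 30 0.6; 0 0 0 8 10 30 0.6; 0 0 0 8 10 15 0.6; 0 0 0 0 0 0 0.6; 0 0 0 0 0 0 0.6'; python3 -c "
from h import *;st();grab('wrist','w3')"
```

```text
clock: 3.22
tcp_pos: [0.5056, 0.1429, 0.1903]
orientation: [-1.552, -0.281, 0.281]
contact_force: [-0.0, -0.5, 0.7]
grip_width: 0.0507
t 3.2167 tcp [0.5056 0.1429 0.1903] q [ 0.16  0.35 -0.67  1.92  0.26  0.96 -0.28] F [-0.  -0.5  0.7] w 0.0507
axes cols [[0.937, -0.0, -0.351], [0.351, -0.0, 0.937], [-0.0, -1.0, 0.0]]
```

View pics/w3.png

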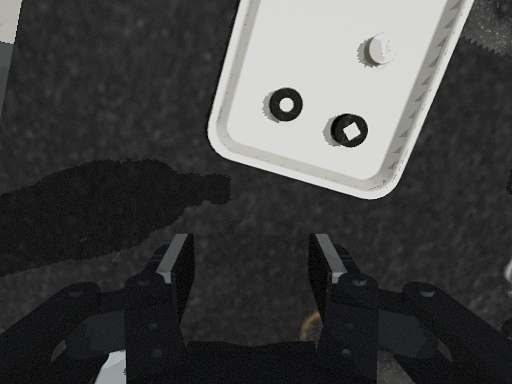

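Run:
```python
from h import *
f=dict(np.load('pics/w3.npz'));g=f['color'].astype(int).max(2)
def disc(c,rad):
    m=np.zeros(g.shape,np.uint8);cv2.circle(m,c,rad,1,-1)
    ys,xs=np.nonzero((g>150)&(m>0));return xs.mean(),ys.mean()
for nm,c,z in(('round',(287,105),.02),('square',(351,131),.023)):
    p=disc(c,10);print(nm,p,onz(f,*p,z).round(4),dep(f,*p).round(3))
# floor check
print(dep(f,290,150).round(3), dep(f,236,150).round(3))
for p in [(217,141),(227,128),(372,180)]: print(p,dep(f,*p).round(3))
p=onz(f,*disc((287,105),10),.02)
go([p[0],p[1],.06],down(25))
```

```text
round (np.float64(286.0204081632653), np.float64(104.18367346938776)) [0.5139 0.2104 0.02  ] [0.514 0.21  0.02 ]
square (np.float64(351.3314606741573), np.float64(130.93258426966293)) [0.5778 0.2094 0.023 ] [0.578 0.209 0.021]
[0.536 0.171 0.001] [0.486 0.155 0.013]
(217, 141) [0.467 0.157 0.018]
(227, 128) [0.471 0.17  0.001]
(372, 180) [0.624 0.173 0.004]
t 3.2667 tcp [0.506  0.1418 0.1906] q [ 0.16  0.35 -0.67  1.92  0.26  0.96 -0.28] F [ 0.  -0.6 -1.4] w 0.0514
axes cols [[0.937, 0.0, -0.349], [0.349, -0.0, 0.937], [-0.0, -1.0, -0.0]]
shift mm [ 31.4 130.6  61.6]
turn deg [ 0.03 -4.58 -0.  ]
```

```bash
python3 -m jog '0 0 0 10 28 20 0.52; 0 0 0 10 28 20 0.52; 0 0 0 10 28 20 0.52; 0 0 0 1 28 1 0.52; 0 0 0 0 18 0 0.52' >/dev/null; python3 -m jog '0 0 0 0 0 0 0.52; 0 0 0 0 0 0 0.52; 0 0 0 0 0 0 0.52; 0 0 0 0 0 0 0.52; 0 0 0 0 0 0 0.52';  python3 -c "
from h import *;go([.5135,.2098,.009]);grab('wrist','w4')"
```

```text
clock: 4.1
tcp_pos: [0.5147, 0.2102, 0.062]
orientation: [-1.552, -0.282, 0.277]
contact_force: [-0.2, 0.0, 0.3]
grip_width: 0.0451
t 4.1 tcp [0.5147 0.2102 0.062 ] q [-0.05  0.57 -0.58  1.95  0.45  0.75 -0.54] F [-0.2  0.   0.3] w 0.0451
axes cols [[0.937, 0.003, -0.348], [0.348, 0.001, 0.937], [0.003, -1.0, -0.0]]
shift mm [-1.4 53.   0. ]
```

View pics/w4.png

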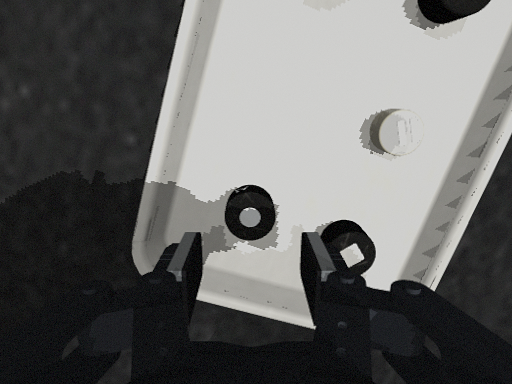

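Run:
```python
from h import *
f=dict(np.load('pics/w4.npz'));g=f['color'].astype(int).max(2)
for c,rad,z in (((250,217),14,.02),((352,255),14,.023)):
    m=np.zeros(g.shape,np.uint8);cv2.circle(m,c,rad,1,-1)
    ys,xs=np.nonzero((g>110)&(m>0));p=(xs.mean(),ys.mean());q=onz(f,*p,z);print(p,q.round(4))
    print(((q-r.get_obs()['tcp_pos'])@f['c2w'][:3,0])*1000)
```

```text
(np.float64(249.6624203821656), np.float64(216.90127388535032)) [0.5139 0.2106 0.02  ]
-0.5365704828866474
(np.float64(351.780701754386), np.float64(254.84795321637426)) [0.578  0.2102 0.023 ]
59.38273381459195
```

```bash
python3 -m jog '0 0 0 0 15 0 0.52; 0 0 0 0 15 0 0.52; 0 0 0 0 12 0 0.52; 0 0 0 0 8 0 0.52; 0 0 0 0 5 0 0.52' >/dev/null; python3 -m jog '0 0 0 0 0 0 0.52; 0 0 0 0 0 0 0.42; 0 0 0 0 0 0 0.3; 0 0 0 0 0 0 0.2; 0 0 0 0 0 0 0.2' 30; python3 -m jog '0 0 0 0 0 0 0.2; 0 0 0 0 0 0 0.2; 0 0 0 0 0 0 0.2; 0 0 0 0 0 0 0.2; 0 0 0 0 0 0 0.2' 30; python3 -c "
from h import *;st();grab('wrist','w5')"
```

```text
clock: 4.98
tcp_pos: [0.5139, 0.2107, 0.006]
orientation: [-1.552, -0.281, 0.279]
contact_force: [-0.1, -0.3, 2.4]
grip_width: 0.0285
clock: 5.4
tcp_pos: [0.5139, 0.2107, 0.0059]
orientation: [-1.552, -0.281, 0.279]
contact_force: [-0.7, 0.1, 6.0]
grip_width: 0.0287
t 5.4 tcp [0.5139 0.2107 0.0059] q [-0.1   0.65 -0.52  1.97  0.52  0.66 -0.6 ] F [-0.7  0.1  6. ] w 0.0287
axes cols [[0.937, 0.001, -0.349], [0.349, 0.0, 0.937], [0.001, -1.0, -0.0]]
```

View pics/w5.png

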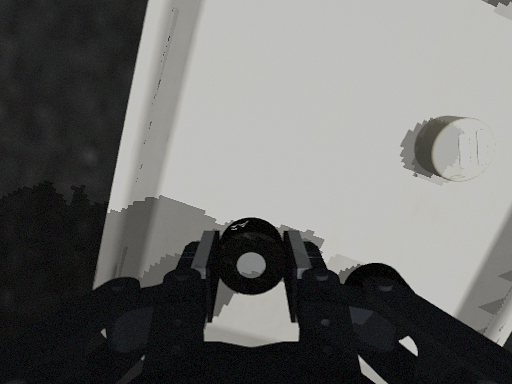

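```bash
python3 -m jog '0 0 0 0 -6 0 0.2; 0 0 0 0 -12 0 0.2; 0 0 0 0 -20 0 0.2; 0 0 0 0 -30 0 0.2; 0 0 0 0 -30 0 0.2' 35; python3 -m jog '0 0 0 0 -20 0 0.2; 0 0 0 0 0 0 0.2; 0 0 0 0 0 0 0.2; 0 0 0 0 0 0 0.2; 0 0 0 0 0 0 0.2'; python3 -c "
from h import *;go([.508,-.167,.1],down(-5.5));grab('wrist','w6');grab('scene','s6')"
```

```text
clock: 5.87
tcp_pos: [0.5126, 0.21, 0.1045]
orientation: [-1.553, -0.279, 0.282]
contact_force: [1.0, -0.0, 0.2]
grip_width: 0.0285
clock: 6.28
tcp_pos: [0.5127, 0.2097, 0.1224]
orientation: [-1.553, -0.279, 0.282]
contact_force: [0.6, -0.2, -1.0]
grip_width: 0.028
t 6.2833 tcp [0.5127 0.2097 0.1224] q [-0.    0.49 -0.63  1.91  0.37  0.86 -0.47] F [ 0.6 -0.2 -1. ] w 0.028
axes cols [[0.937, -0.002, -0.349], [0.349, -0.001, 0.937], [-0.002, -1.0, -0.0]]
shift mm [-136.    22.7 -351.4]
turn deg [ 0.04 25.95 -0.11]
```

View pics/w6.png

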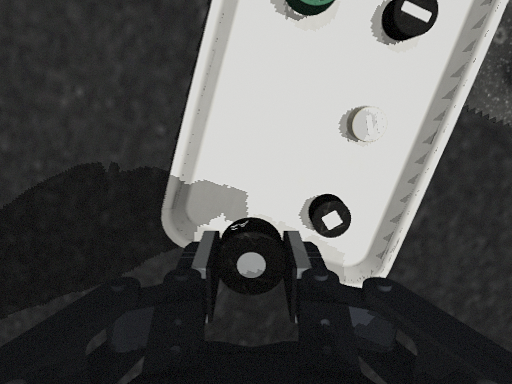

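View pics/s6.png

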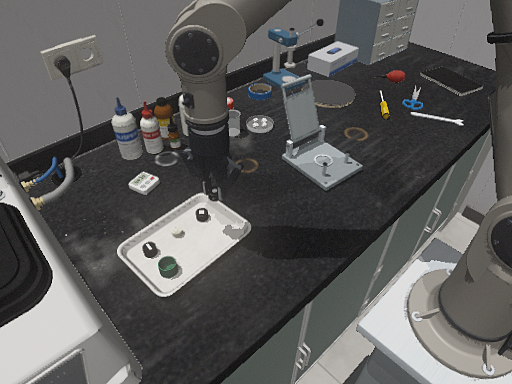

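```bash
python3 -m jog '0 2.6 0 -3 0 -20 0.2; 0 2.6 0 -5.6 0 -37 0.2; 0 2.6 0 -5.6 0 -37 0.2; 0 2.6 0 -5.6 0 -37 0.2; 0 2.6 0 -5.6 0 -37 0.2'; python3 -m jog '0 2.6 0 -5.6 0 -37 0.2; 0 2.6 0 -5.6 0 -37 0.2; 0 2.6 0 -5.6 0 -37 0.2; 0 2.6 0 -5.6 0 -37 0.2; 0 2.6 0 -5.6 0 -37 0.2';python3 -m jog '0 0 0 0 0 -10 0.2; 0 0 0 0 0 -5 0.2; 0 0 0 0 0 0 0.2; 0 0 0 0 0 0 0.2; 0 0 0 0 0 0 0.2'; python3 -c "
from h import *
f=grab('wrist','w7');go([.508,-.167,.06],down(-5.5))
g=f['color'].astype(int).max(2);m=np.zeros(g.shape,np.uint8);cv2.circle(m,(251,264),18,1,-1)
ys,xs=np.nonzero((g>110)&(m>0));p=(xs.mean(),ys.mean());t=r.get_obs()['tcp_pos'];q=onz(f,*p,t[2]+.0141)
print(p,q,'off',q-t)
"
```

```text
clock: 6.8
tcp_pos: [0.5313, 0.0402, 0.1227]
orientation: [-1.568, -0.1, 0.102]
contact_force: [-0.2, 0.3, -0.6]
grip_width: 0.0287
clock: 7.22
tcp_pos: [0.5103, -0.1455, 0.1227]
orientation: [-1.569, 0.078, -0.077]
contact_force: [0.6, -0.6, -0.9]
grip_width: 0.0285
clock: 7.63
tcp_pos: [0.5099, -0.1565, 0.1232]
orientation: [-1.568, 0.073, -0.073]
contact_force: [-0.7, 0.4, -0.2]
grip_width: 0.0285
t 7.6833 tcp [ 0.51   -0.1566  0.1233] q [ 0.56  0.42 -0.47  1.97  0.26  0.81 -0.14] F [-0.6 -0.1 -0.3] w 0.0284
axes cols [[0.996, 0.0, 0.093], [-0.093, 0.001, 0.996], [0.0, -1.0, 0.001]]
shift mm [ -1.   63.3 -10.6]
turn deg [-0.05  0.15  0.  ]
(np.float64(250.83191850594227), np.float64(264.44821731748726)) [ 0.5097927 -0.1562313  0.1374182] off [-0.00016387  0.00033707  0.0141    ]
```

View pics/w7.png

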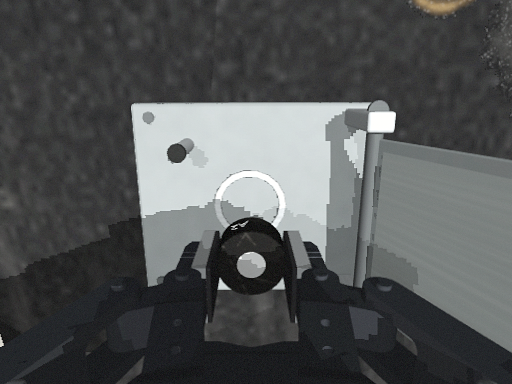

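Run:
```python
from h import *
f=dict(np.load('pics/w7.npz'));g=f['color'].astype(int).min(2)
m=np.zeros(g.shape,bool);m[166:206,210:292]=1
# outer edge: for each ray pts bright ; fit circle in world plane
from scipy.optimize import least_squares
ys,xs=np.nonzero((g>215)&m);print(len(xs))
P=np.array([onz(f,x,y,.023)[:2] for x,y in zip(xs,ys)])
s=least_squares(lambda c:np.hypot(*(P-c[:2]).T)-c[2],[.508,-.167,.0245],loss='soft_l1',f_scale=.002)
print(s.x,np.abs(s.fun).mean());
```

```text
589
[ 0.50801531 -0.16727896  0.02418338] 0.001209555182752303
```

```bash
python3 -m jog '0 0 0 -0.8 10 -5.5 0.2; 0 0 0 0 22 -5.5 0.2; 0 0 0 0 22 0 0.2; 0 0 0 0 20 0 0.2; 0 0 0 0 10 0 0.2'; python3 -m jog '0 0 0 0 6 0 0.2; 0 0 0 0 4 0 0.2; 0 0 0 0 0 0 0.2; 0 0 0 0 0 0 0.2; 0 0 0 0 0 0 0.2';python3 -c "
from h import *
f=grab('wrist','w8');go([.508,-.167,.024],down(-5.5))"
```

```text
clock: 8.1
tcp_pos: [0.506, -0.1689, 0.0366]
orientation: [-1.569, 0.078, -0.072]
contact_force: [-0.4, 0.2, -0.5]
grip_width: 0.0287
clock: 8.52
tcp_pos: [0.5084, -0.1697, 0.0302]
orientation: [-1.57, 0.075, -0.077]
contact_force: [0.4, -0.3, -0.1]
grip_width: 0.0282
t 8.5667 tcp [ 0.5083 -0.1698  0.0302] q [ 0.52  0.56 -0.4   2.01  0.36  0.63 -0.21] F [ 0.   0.2 -0.2] w 0.0285
axes cols [[0.995, 0.002, 0.097], [-0.097, -0.001, 0.995], [0.002, -1.0, -0.0]]
shift mm [-0.6  6.2  2.8]
turn deg [ 0.02 -0.05  0.1 ]
```

View pics/w8.png

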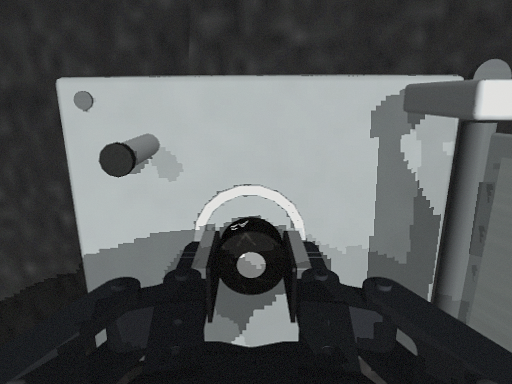

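```bash
python3 -m jog '0 0 0 -0.4 0 2.5 0.2; 0 0 0 0 2 0 0.2; 0 0 0 0 2 0 0.2; 0 0 0 0 1 0 0.2; 0 0 0 0 0 0 0.2'; python3 -m jog '0 0 0 0 1 0 0.2; 0 0 0 0 0.5 0 0.2; 0 0 0 0 0 0 0.2; 0 0 0 0 0 0 0.2; 0 0 0 0 0 0 0.2';python3 -c "
from h import *
f=grab('wrist','w9');go([.508,-.167,.024],down(-5.5))"
```

```text
clock: 8.98
tcp_pos: [0.5074, -0.1671, 0.0244]
orientation: [-1.57, 0.076, -0.076]
contact_force: [-0.6, 0.8, 1.4]
grip_width: 0.0286
clock: 9.4
tcp_pos: [0.5075, -0.1671, 0.0242]
orientation: [-1.57, 0.076, -0.076]
contact_force: [-6.4, 1.7, 19.0]
grip_width: 0.0284
t 9.45 tcp [ 0.5075 -0.1671  0.0243] q [ 0.51  0.57 -0.39  2.02  0.37  0.62 -0.22] F [-6.1  2.  18.7] w 0.0284
axes cols [[0.995, -0.0, 0.097], [-0.097, -0.001, 0.995], [-0.0, -1.0, -0.001]]
shift mm [0.5 0.3 0.1]
turn deg [ 0.05 -0.05 -0.  ]
```

View pics/w9.png

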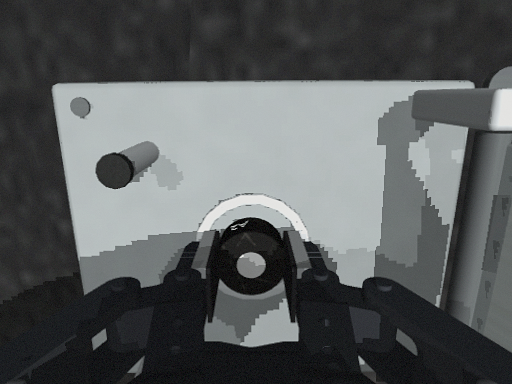

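```bash
python3 -m jog '0 0 0 0 -1 0 0.2; 0 0 0 0 0 0 0.2; 0 0 0 0 0 0 0.36; 0 0 0 0 0 0 0.42; 0 0 0 0 0 0 0.5'; python3 -m jog '0 0 0 0 0 0 0.5; 0 0 0 0 -4 0 0.5; 0 0 0 0 -8 0 0.5; 0 0 0 0 -15 0 0.5; 0 0 0 0 -25 0 0.5';python3 -m jog '0 0 0 0 -25 0 0.5; 0 0 0 0 -25 0 0.5; 0 0 0 0 -20 0 0.5; 0 0 0 0 -20 0 0.5; 0 0 0 0 0 0 0.5';python3 -c "
from h import *
f=grab('wrist','w10');st()"
```

```text
clock: 9.87
tcp_pos: [0.5074, -0.1671, 0.0236]
orientation: [-1.569, 0.076, -0.076]
contact_force: [0.1, -0.3, 0.5]
grip_width: 0.0426
clock: 10.28
tcp_pos: [0.506, -0.1667, 0.0753]
orientation: [-1.568, 0.079, -0.073]
contact_force: [0.5, -0.5, -0.0]
grip_width: 0.0427
clock: 10.7
tcp_pos: [0.51, -0.1674, 0.1706]
orientation: [-1.571, 0.07, -0.082]
contact_force: [1.7, 0.8, 0.1]
grip_width: 0.0427
t 10.75 tcp [ 0.509  -0.1674  0.1686] q [ 0.6   0.36 -0.49  1.93  0.22  0.9  -0.09] F [-0.6 -0.3 -0.1] w 0.0426
axes cols [[0.995, 0.005, 0.097], [-0.097, -0.002, 0.995], [0.005, -1.0, -0.001]]
```

View pics/w10.png

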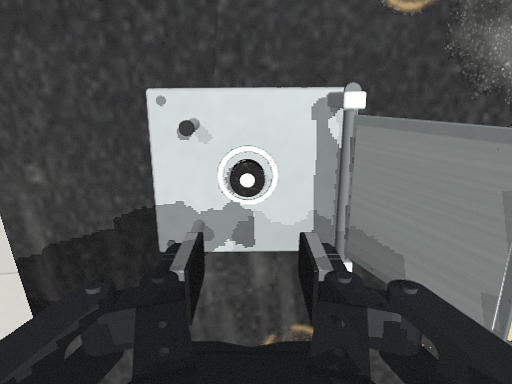

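```bash
python3 -c "
from h import *
f=dict(np.load('pics/w10.npz'));g=f['color'].astype(int).max(2);m=np.zeros(g.shape,np.uint8);cv2.circle(m,(247,180),11,1,-1)
ys,xs=np.nonzero((g>150)&(m>0));print(onz(f,xs.mean(),ys.mean(),.038))"
python3 -m jog '0 0 0 0 -25 0 0.6; 0 0 0 0 -25 0 0.6; 0 0 0 0 -25 0 0.65; 0 0 0 0 -15 0 0.65; 0 0 0 0 0 0 0.65'; python3 -m jog '0 0 0 25 0 0 0.65; 0 0 0 30 0 0 0.65; 0 0 0 30 0 0 0.65; 0 0 0 0 0 0 0.65; 0 0 0 0 0 0 0.65';python3 -c "
from h import *
f=grab('wrist','w11');go([.641,-.180,.194],down(-5.5))"
```

```text
[ 0.5076128  -0.16727024  0.038     ]
clock: 11.17
tcp_pos: [0.509, -0.1673, 0.2588]
orientation: [-1.571, 0.072, -0.08]
contact_force: [0.3, -0.2, 1.2]
grip_width: 0.0555
clock: 11.58
tcp_pos: [0.5921, -0.1747, 0.2536]
orientation: [-1.568, 0.078, -0.073]
contact_force: [-0.7, 0.5, -0.3]
grip_width: 0.0554
t 11.6333 tcp [ 0.5912 -0.1749  0.2539] q [ 0.56  0.41 -0.49  1.65  0.21  1.14 -0.08] F [-1.  -0.8  0.4] w 0.0557
axes cols [[0.995, -0.003, 0.096], [-0.096, 0.001, 0.995], [-0.003, -1.0, 0.001]]
shift mm [50.3 59.8 -0.4]
turn deg [-0.05 -0.01 -0.19]
```

View pics/w11.png

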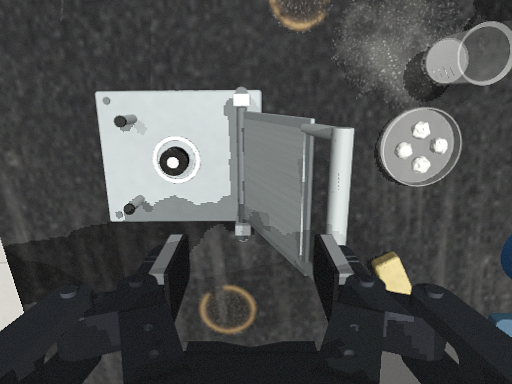

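Run:
```python
from h import *
f=dict(np.load('pics/w11.npz'));t=r.get_obs()['tcp_pos'];X=f['c2w'][:3,0]
for v in(150,170,190,210,230):
    P=[dep(f,u,v) for u in range(318,362)]
    k=[(u,p) for u,p in zip(range(318,362),P) if p[2]>.195]
    a=(k[0][0]-.5+k[-1][0]+.5)/2; q=onz(f,a,v,.211)
    print(v,k[0][0],k[-1][0],max(p[2] for u,p in k).round(4),q.round(4),'dx',((q-t)@X*1000).round(1))
```

```text
150 330 352 0.2167 [ 0.6448 -0.1403  0.211 ] dx 50.1
170 329 350 0.2166 [ 0.6436 -0.1514  0.211 ] dx 50.0
190 328 349 0.2164 [ 0.6427 -0.1629  0.211 ] dx 50.3
210 327 347 0.2164 [ 0.6416 -0.1748  0.211 ] dx 50.2
230 326 346 0.2171 [ 0.6406 -0.187   0.211 ] dx 50.5
```

```bash
python3 -m jog '0 0 0 25 0 0 0.65; 0 0 0 25 0 0 0.65; 0 0 0 0 0 0 0.65; 0 0 0 0 0 0 0.65; 0 0 0 0 0 0 0.65'; python3 -c "
from h import *
f=grab('wrist','w12');go([.641,-.180,.194],down(-5.5))"
```

```text
clock: 12.05
tcp_pos: [0.6404, -0.1801, 0.2553]
orientation: [-1.57, 0.077, -0.074]
contact_force: [-0.5, 0.7, 0.5]
grip_width: 0.0556
t 12.1 tcp [ 0.6404 -0.1802  0.2556] q [ 0.51  0.49 -0.48  1.53  0.23  1.19 -0.1 ] F [-0.8 -0.3 -0.2] w 0.0557
axes cols [[0.995, -0.001, 0.097], [-0.097, -0.0, 0.995], [-0.001, -1.0, -0.0]]
shift mm [ 0.7 61.6  0.2]
turn deg [ 0.02 -0.05 -0.08]
```

View pics/w12.png

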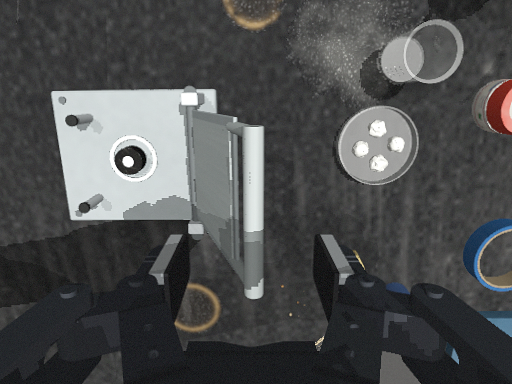

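```bash
python3 -m jog '0 0 0 0 20 0 0.6; 0 0 0 0 20 0 0.6; 0 0 0 0 14 0 0.6; 0 0 0 0 6 0 0.6; 0 0 0 0 0 0 0.6' ; python3 -m jog '0 0 0 0 0 0 0.4; 0 0 0 0 0 0 0.3; 0 0 0 0 0 0 0.2; 0 0 0 0 0 0 0.1; 0 0 0 0 0 0 0.05' 30;  python3 -m jog '0 0 0 0 0 0 0.05; 0 0 0 0 0 0 0.05; 0 0 0 0 0 0 0.05; 0 0 0 0 0 0 0.05; 0 0 0 0 0 0 0.05' 30; python3 -c "
from h import *
f=grab('wrist','w13');go([.641,-.180,.194],down(-5.5))"
```

```text
clock: 12.52
tcp_pos: [0.6403, -0.1802, 0.1943]
orientation: [-1.569, 0.079, -0.074]
contact_force: [0.5, 0.9, -0.5]
grip_width: 0.0515
clock: 12.93
tcp_pos: [0.6416, -0.1801, 0.1971]
orientation: [-1.57, 0.076, -0.076]
contact_force: [-3.9, 1.0, 6.0]
grip_width: 0.0108
clock: 13.35
tcp_pos: [0.6416, -0.1801, 0.1971]
orientation: [-1.57, 0.076, -0.076]
contact_force: [-3.7, -0.6, 6.1]
grip_width: 0.0107
t 13.4 tcp [ 0.6417 -0.1801  0.1971] q [ 0.51  0.54 -0.47  1.59  0.26  1.08 -0.12] F [-3.6  0.6  5.5] w 0.0107
axes cols [[0.995, 0.0, 0.097], [-0.097, -0.0, 0.995], [0.0, -1.0, -0.0]]
shift mm [-0.7  3.1  0. ]
turn deg [ 0.03 -0.04  0.01]
```

View pics/w13.png

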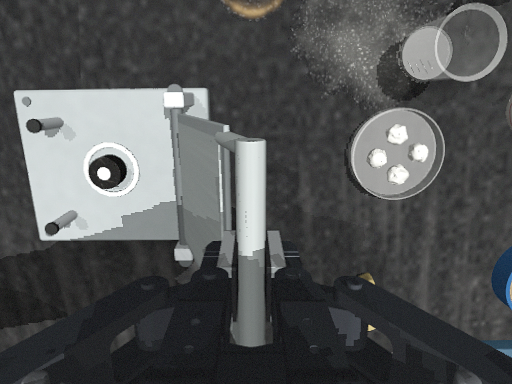

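```bash
cat > plan.py <<'E'
from h import *
def plan(a0,a1,t0,t1,n):
    h=[]
    for s in np.linspace(0,1,n+1):
        a=a0+(a1-a0)*s;t=t0+(t1-t0)*s
        b=np.array([.075-.16*np.cos(a),0,.062+.16*np.sin(a)])
        M=down(0,t);h.append((b+M[:,1]*.014,M))
    for (p,M),(q,N) in zip(h,h[1:]):
        print(np.degrees(R.from_matrix(M.T@N).as_rotvec()).round(1)[2],(M.T@(q-p)*1000).round(1))
E
python3 -c "
from plan import *
plan(1.95,.785,0,-20,20)"
```

```text
-1.0 [-8.5 -3.2  0. ]
-1.0 [-8.6 -2.8  0. ]
-1.0 [-8.7 -2.5  0. ]
-1.0 [-8.8 -2.1  0. ]
-1.0 [-8.9 -1.7  0. ]
-1.0 [-9.  -1.4  0. ]
-1.0 [-9. -1.  0.]
-1.0 [-9.1 -0.6  0. ]
-1.0 [-9.1 -0.2  0. ]
-1.0 [-9.1  0.2  0. ]
-1.0 [-9.1  0.5  0. ]
-1.0 [-9.   0.9  0. ]
-1.0 [-9.   1.3  0. ]
-1.0 [-8.9  1.7  0. ]
-1.0 [-8.8  2.   0. ]
-1.0 [-8.8  2.4  0. ]
-1.0 [-8.7  2.8  0. ]
-1.0 [-8.5  3.1  0. ]
-1.0 [-8.4  3.5  0. ]
-1.0 [-8.2  3.8  0. ]
```

```bash
python3 -m jog '0 0 -1 -8.5 -3.2 0 0.05; 0 0 -1 -8.6 -2.8 0 0.05; 0 0 -1 -8.7 -2.5 0 0.05; 0 0 -1 -8.8 -2.1 0 0.05; 0 0 -1 -8.9 -1.7 0 0.05' 35
cat > ang.py <<'E'
from h import *
t,M=st()
b=t-M[:,1]*.014
ax=np.array([np.cos(np.radians(-5.5)),np.sin(np.radians(-5.5)),0])
d=b-np.array([.508,-.167,0]);x=d@ax;print('bar x,z',x,b[2],'y',d@[-ax[1],ax[0],0],'ang',np.arctan2(b[2]-.062,.075-x),'rad',np.hypot(b[2]-.062,.075-x),'tilt',np.degrees(np.arctan2(M[:,1]@ax,-M[2,1])))
E
python3 ang.py
```

```text
clock: 13.82
tcp_pos: [0.6, -0.1763, 0.2085]
orientation: [-1.573, 0.002, -0.149]
contact_force: [2.2, -1.1, 1.2]
grip_width: 0.0102
t 13.8167 tcp [ 0.6    -0.1763  0.2085] q [ 0.57  0.42 -0.49  1.75  0.24  0.94 -0.11] F [ 2.2 -1.1  1.2] w 0.0102
axes cols [[0.991, 0.093, 0.097], [-0.096, -0.01, 0.995], [0.094, -0.996, -0.001]]
bar x,z 0.09117094453075998 0.2224303256013872 y -0.00045871582612274487 ang 1.6712543281322925 rad 0.16124325976481632 tilt 5.369535035047174
```

```bash
python3 -m jog '0 0 -1 -9 -1.4 0 0.05; 0 0 -1 -9 -1 0 0.05; 0 0 -1 -9.1 -0.6 0 0.05; 0 0 -1 -9.1 -0.2 0 0.05; 0 0 -1 -9.1 0.2 0 0.05'; python3 ang.py
```

```text
clock: 14.23
tcp_pos: [0.555, -0.1723, 0.2063]
orientation: [-1.575, -0.066, -0.218]
contact_force: [1.2, -1.1, 4.3]
grip_width: 0.0108
t 14.2333 tcp [ 0.555  -0.1723  0.2063] q [ 0.64  0.31 -0.52  1.92  0.2   0.78 -0.08] F [ 1.2 -1.1  4.3] w 0.0108
axes cols [[0.979, 0.179, 0.097], [-0.095, -0.019, 0.995], [0.18, -0.984, -0.001]]
bar x,z 0.04474061279233407 0.22004727678072283 y -0.0007138759491818288 ang 1.38162773006306 rad 0.16091790519387789 tilt 10.381715685502627
```

```bash
python3 -m jog '0 0 -1 -9.1 0.5 0 0.05; 0 0 -1 -9 0.9 0 0.05; 0 0 -1 -9 1.3 0 0.05; 0 0 -1 -8.9 1.7 0 0.05; 0 0 -1 -8.8 2 0 0.05'; python3 ang.py
```

```text
clock: 14.65
tcp_pos: [0.512, -0.1683, 0.1898]
orientation: [-1.574, -0.134, -0.285]
contact_force: [1.9, -2.2, -1.9]
grip_width: 0.0104
t 14.65 tcp [ 0.512  -0.1683  0.1898] q [ 0.7   0.23 -0.54  2.09  0.16  0.6  -0.03] F [ 1.9 -2.2 -1.9] w 0.0104
axes cols [[0.96, 0.262, 0.097], [-0.093, -0.027, 0.995], [0.264, -0.965, -0.001]]
bar x,z 0.00041011545201589 0.20327312812754045 y -0.0009057880238314181 ang 1.0850133227191294 rad 0.159755274115824 tilt 15.281758291753803
```

```bash
python3 -m jog '0 0 -1 -8.8 2.4 0 0.05; 0 0 -1 -8.7 2.8 0 0.05; 0 0 -1 -8.5 3.1 0 0.05; 0 0 -1 -8.4 3.5 0 0.05; 0 0 0 0 0 0 0.05'; python3 ang.py; python3 -c "
from h import *
grab('top','t14');grab('scene','s14');grab('wrist','w14')
a=cv2.imread('pics/t14.png')[110:240,290:420];b=cv2.imread('pics/s14.png')[60:220,200:400]
cv2.imwrite('pics/c14.png',np.hstack([cv2.resize(a,(390,390)),cv2.resize(b,(400,390))]))"
```

```text
clock: 15.07
tcp_pos: [0.4799, -0.1653, 0.1669]
orientation: [-1.571, -0.184, -0.337]
contact_force: [-1.4, -2.4, 1.2]
grip_width: 0.0106
t 15.0667 tcp [ 0.4799 -0.1653  0.1669] q [ 0.74  0.19 -0.55  2.22  0.14  0.44  0.  ] F [-1.4 -2.4  1.2] w 0.0106
axes cols [[0.941, 0.324, 0.098], [-0.092, -0.033, 0.995], [0.326, -0.946, -0.001]]
bar x,z -0.03269064199002574 0.1801517702583648 y -0.0010105247035631236 ang 0.8316855548089876 rad 0.15986592878849862 tilt 18.996543196236974
```

View pics/c14.png

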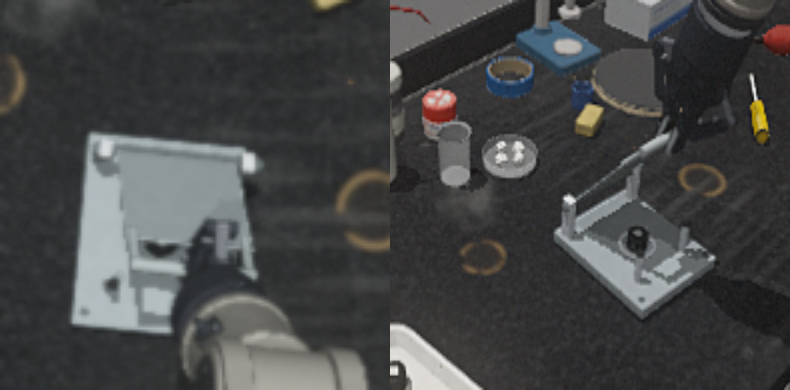

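View pics/w14.png

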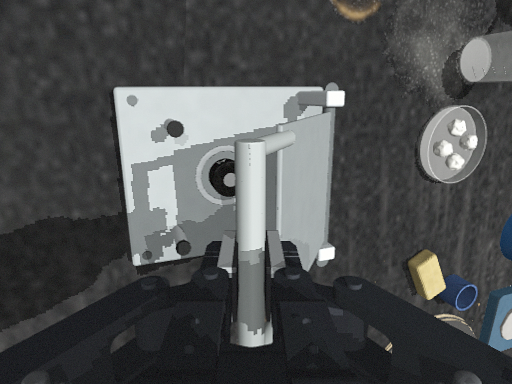

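```bash
python3 -m jog '0 0 -0.4 -3.5 1.6 0 0.05; 0 0 -0.4 -3.5 1.8 0 0.05; 0 0 0 0 0 0 0.05; 0 0 0 0 0 0 0.05; 0 0 0 0 0 0 0.05'; python3 ang.py
python3 - <<'E'
from h import *
f=grab('wrist','w15')
for v in(160,180,200,220):
    P=[(u,dep(f,u,v)) for u in range(225,275)];k=[(u,p) for u,p in P if p[2]>.155]
    print(v,k[0][0],k[-1][0],max(p[2] for u,p in k).round(4)-.006, onz(f,(k[0][0]+k[-1][0])/2,v,.175).round(4))
# plate slope
ax=np.array([np.cos(np.radians(-5.5)),np.sin(np.radians(-5.5)),0])
Q=[]
for u in range(285,322,2):
  for v in range(150,230,4):
    p=dep(f,u,v);
    if p[2]>.04:Q.append([(p-[.508,-.167,0])@ax,p[2]])
Q=np.array(Q);
for _ in range(4):
    c=np.polyfit(Q[:,0],Q[:,1],1);e=np.abs(np.polyval(c,Q[:,0])-Q[:,1]);Q=Q[e<max(.004,2*e.std())]
print('plate',len(Q),np.arctan(-c[0]),np.abs(e).mean())
E
```

```text
clock: 15.63
tcp_pos: [0.4758, -0.1649, 0.1625]
orientation: [-1.57, -0.194, -0.346]
contact_force: [-7.9, -2.8, 7.2]
grip_width: 0.0104
t 15.6333 tcp [ 0.4758 -0.1649  0.1625] q [ 0.75  0.19 -0.55  2.24  0.14  0.4   0.  ] F [-7.9 -2.8  7.2] w 0.0104
axes cols [[0.937, 0.336, 0.098], [-0.091, -0.034, 0.995], [0.337, -0.941, -0.001]]
bar x,z -0.036996565389315644 0.17564588735463302 y -0.0009736225112833357 ang 0.7927074820688889 rad 0.15955757071234566 tilt 19.7085366382042
160 234 264 0.1756 [ 0.4745 -0.1203  0.175 ]
180 234 264 0.17629999999999998 [ 0.4737 -0.1282  0.175 ]
200 235 264 0.1759 [ 0.4731 -0.1363  0.175 ]
220 235 264 0.1759 [ 0.4723 -0.1447  0.175 ]
plate 379 0.7918347208095238 0.00020313277600153128
```

View pics/w15.png

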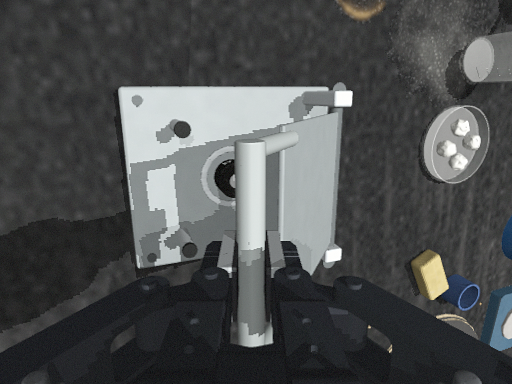

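```bash
python3 -m jog '0 0 0 0 0 0 0.05; 0 0 0 0 0 0 0.05; 0 0 0 0 0 0 0.05; 0 0 0 0 0 0 0.05; 0 0 0 0 0 0 0.05'; python3 ang.py
python3 - <<'E'
from h import *
f=grab('top','t16');s=grab('scene','s16')
a=f['color'][135:220,125:240,::-1];b=s['color'][110:200,270:370,::-1]
cv2.imwrite('pics/c16.png',np.hstack([cv2.resize(a,(400,300)),cv2.resize(b,(400,300))]))
d=np.abs(f['color'].astype(int)-np.load('pics/top0.npz')['color'])[135:220,125:240].max(2);print('changed px',np.argwhere(d>60).mean(0),(d>60).sum())
E
```

```text
clock: 16.1
tcp_pos: [0.4758, -0.1649, 0.1625]
orientation: [-1.57, -0.194, -0.346]
contact_force: [-8.4, -2.7, 8.2]
grip_width: 0.0105
t 16.1 tcp [ 0.4758 -0.1649  0.1625] q [ 0.75  0.19 -0.55  2.24  0.14  0.4   0.  ] F [-8.4 -2.7  8.2] w 0.0105
axes cols [[0.937, 0.336, 0.097], [-0.091, -0.034, 0.995], [0.337, -0.941, -0.001]]
bar x,z -0.03695617977640968 0.17569634005519089 y -0.000951309581825848 ang 0.7931096916600993 rad 0.15956517142557572 tilt 19.7102154630734
changed px [52.22988506 83.22988506] 87
```

View pics/c16.png

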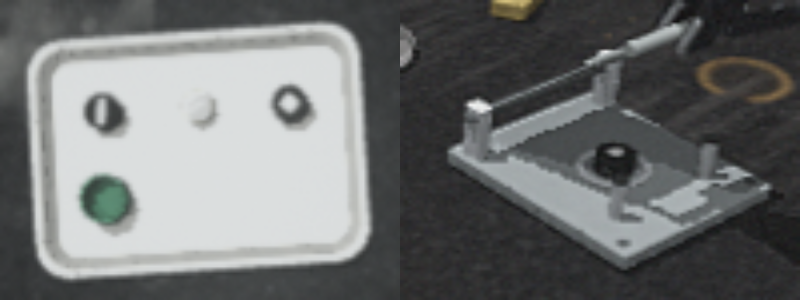

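The tray picture changed only where the round mount stood. The mount is upright in the ring, and the lid is still and held, so I'm handing in.

```bash
python3 -c "
from bench import r
print(r.hand_in())"
```

```text
the job is handed in; nothing more can be done
None
```

I set the round-section mount face up in the ring and let go. Then I gripped the lid by its bar, swung it forward and handed in at about 16 s, still holding it.

- **Mount:** after release it measured about 0.5 mm from the ring centre. In the last scene view it was still standing upright there, clear of the lid.
- **Lid:** the final angle was 0.793 rad from the arm pose and 0.792 rad from the plate's slope in the depth image, against a target of 0.785. Two readings 0.5 s apart matched, so it was still.
- **Grip:** the opening read 10.5 mm on the 12 mm bar. The mount read low too: about 28.5 mm for 30 mm.
- **Tray:** the last overhead picture differed from the first only where the round mount had stood.

Two forces stood out. Setting the mount down briefly pressed with about 19 N, so I backed off 1 mm before opening. A steady 12 N or so remains on the tool while holding the lid. No check failed or disagreed.

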